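# Lock a tongued floor plank into the sample frame

### The arm

A 6-joint arm with a two-finger parallel gripper is mounted at the origin on the work surface; the furniture and walls round the work are solid. World frame = base frame: x ahead of the robot, y to its left, z up, the work surface at z = 0. Lengths are in mm, angles in rad, forces in N, time in s.
With the tool pointing down it reaches from about 300 to 775 mm from the base axis. Payload 14.6 kg.
Tool frame: the origin (TCP) lies on the centre line of the jaws, within the pads' length; the fingertips stand 11 mm ahead of it and the grasp point (between the pads) lies 8 mm behind it; z points along the fingers, y is the line along which they close (so a half turn about z gives the same grasp; the last joint's range is limited). The gripper opens to 94 mm and grips with 3 to 60 N. Pads are 16 mm wide; open, the fingers measure 119 mm over their backs; the gripper's body (75 mm by 177 mm) begins 78 mm behind the grasp point.
Start: joints at [-1.332, 0.3, 1.521, -0, 1.321, -0.067], TCP at [165.574, -524.476, 216.446] pointing down, gripper open.
Joint ranges: [-3.03, 3.03], [-0.79, 2.21], [0.23, 2.52], [-1.04, 4.18], [0, 3.07], [-2.55, 2.55]. Speed limits (rad/s): [2.22, 2.22, 2.57, 3.14, 3.14, 3.14].

### API

Orientations are given as a 3x3 rotation matrix whose columns are the frame's x, y, z axes.
In Python, from plant import ctrl gives the robot as it stands. The module is installed in compiled form; this text tells all that it offers.
- The arm moves only by the tool carry_out, never from a script. Its argument "motion" is a list of rows, each an object with "dp": the shift along the tool's x, y, z in m, a list of three; "rotation": the turn, a rotation vector about the tool's x, y, z in rad, a list of three. In form: [{"dp": [dx, dy, dz], "rotation": [wx, wy, wz]}, ...]. A call has 1 to 10 rows; each row is the pose to reach, as a shift and turn from the pose commanded when the call began, along the tool's axes at that moment; what a row does not reach only later rows make up. A row lasts 1/12 s, in which the tool goes at most 41.7 mm and 7.16 degrees, less where a joint would pass 70% of its speed; a pose out of reach is approached as far as the arm can. A call with a gripper value outside its range is refused whole. "fingers" is the gripper command: -1 is shut, 1 is fully open, values between are in proportion, set as the call begins (left out, the last holds). The fingers move at their own pace and stop on an object; the grip force is fixed at half the most. Time passes only in rows, so rows that repeat a pose let the fingers close. It gives the time, the measured TCP pose, the force, the opening and the grip force at its end, in the units of the state.
- ctrl.get_state(): the state, without advancing time (a new reading comes with each control period).
- ctrl.grab_frame(name): name is "scene" or "side" or "wrist"; returns a dict with "color" (420x560x3 uint8, red, green, blue), "K" (3x3 intrinsics, pixels), "R" (3x3) and "t" (3): a world point X has camera coordinates R X + t. Camera axes: x right, y down, z forward; pixel columns grow to the right and rows downward; lengths in mm; the calibration is good to about 2 mm. A picture is of the moment at which its call begins. There is no depth.
- ctrl.job_done(): hands the job in; it is judged then, once.
The state is a dict: "t": time; "joint_pos": joint angles; "qvel": joint speeds; "effort": joint torques, N m; "position": TCP position; "orientation": TCP orientation; "ft_force": force on the tool from outside, world axes, zero at the start; "wrist_torque": the same for the moment, N m; "grip_width": finger opening in mm; "grasp_force": force on a finger pad.
Only numpy, scipy, OpenCV 4.12 (cv2) and the standard library are available. Lean on these libraries where they do the work, as an engineer would, in place of code of your own. Each camera call takes 0.05 s, during which the arm holds its last target. There are 200 camera calls.

### The job

Pull the tongued plank out of the rack and set it down flat on the bench, let go, and take it again so that its tongue end is free. Fit it to the sample frame: hold it sloping with the tongue end low, angle the tongue in under the lip of the groove, then lower the other end gently, without letting it drop, until the plank lies flat on the frame between the groove and the end stop. Do not disturb the other things on the bench, and let go.

Things in the scene. Friction and masses are not known exactly. Their poses are not given: they have to be found in the camera images.
- tongued_plank: Loose light wooden plank, about 0.1 kg: body 150 mm long (x), 60 wide (y), 16 thick (z), a full-width tongue on its -x end, the +x end square; 162 mm long in all. Origin: centre of the underside of the 150 mm body (square end at x = +75). Starts flat in the rack, the tongue and about 63 mm of body standing out. Grip its sides (60 mm) from above.
- tongue_tip (a point): Middle of the lower edge of the tongue's tip, at (-87, 0, 5) mm in the tongued plank's frame, same axes. The tongue is 12 mm long (x -87 to -75), 6 mm thick, 5 to 11 mm above the plank's underside.
- plank_rack: Low plywood rack fixed to the bench, 100 wide (y), 98 deep (x), 38 mm high, with one opening 70 wide and 24 mm high in its front. Origin: at bench height under the middle of the mouth; x points into the rack, so the plank comes out along -x. The bench before it is free; a blue parts bin, 112 mm high, is fixed left of that space.
- rack_back (a point): Middle of the back wall inside the rack, at floor level: 90 mm in from the mouth, 6 mm above the bench (the plank lies on this floor).
- sample_frame: Wooden sample frame fixed to the bench: a bearer 40 mm wide whose top, z = 24 mm, is the plank's bed, a groove across one end, an end stop at the other. Origin: at bench height under the middle of the groove's back wall; x from groove to stop. Seated, the plank lies flat on the bed, its x along the frame's x, tongue under the lip, tongue tip at x = 0 to 5 mm.
- lip_edge (a point): Middle of the lower edge of the lip over the groove, at (10, 0, 37.5) mm in the frame. The groove runs under it from x = 0 (back wall) to 10 mm, its floor level with the bed; lip top z = 47.5. Lip and stop keep the plank from going in flat: it enters sloping 10 to 30 degrees, tongue low; at 20 degrees the tip gets in to about x = 3 mm.
- batten_end (a point): Between the ends of the two side battens, at (90, 0, 40) mm in the frame. The battens run from the groove to x = 90 mm, inner faces at y = +33 and -33, outer at +55 and -55, top z = 40 mm: no room for fingers beside the plank there. Beyond x = 91 mm the sides are open down to the bench.
- end_stop (a point): Middle of the upper edge of the end stop's face, at (167, 0, 36) mm in the frame: the square end comes down before this face. The stop is 40 mm wide (y), 14 mm thick and 12 mm higher than the bed.
- jig_rod (a point): Not part of the job, an obstacle: foot of an upright black rod, 28 mm square and 860 mm tall, in a jig fixed near the bench edge. Keep arm and gripper clear of it.
- tape_measure: Bystander: yellow and black tape measure, 64 x 69 x 32 mm. Origin: centre of its underside.
- tape_roll: Bystander: brown roll of tape lying flat, 107 mm across, 48 mm high. Origin: centre of its underside.
- chip_brush: Bystander: flat paint brush with wooden handle, 198 mm long (y), 40 x 12 mm. Origin: centre of its underside.
Not all that is in view belongs to the job. What is meant by the tongued_plank is not black, and is the larger of those in its own colour.

How it is judged:
By the outcome, as a careful person would: the job done as asked, in the order asked, and still so for the second after the job is handed in, with the robot touching nothing.
It also fails if it takes over 51 s, if anything falls off the work surface, if the arm or the gripper's body presses on something with over 40 N, if the wrist force passes 120 N, or if a joint passes its speed limit or range.

## Working session

There is one attempt and no reset: what is moved stays moved. The work goes in short steps, Python scripts to look and compute and a tool call to move; the robot and the scene stay as the last step left them, time stands still between calls to the robot, and variables do not carry over. Pictures are saved under pics/ and viewed, at most 10 in all, crops included, and the job is handed in when it is done.

Besides the shell and the picture viewer there is one more tool, called as name(argument=value, ...) on one line, values as JSON. carry_out: Moves the arm, as the interface text tells. Its arguments: {"type":"object","properties":{"motion":{"type":"array","items":{"type":"object","properties":{"dp":{"type":"array","items":{"type":"number"}},"rotation":{"type":"array","items":{"type":"number"}}}}},"fingers":{"type":"number"}},"required":["motion"]}

```bash
mkdir -p pics; cat > h.py <<'E'
import numpy as np, cv2
from plant import ctrl
def snap(n,f):
    d=ctrl.grab_frame(n); cv2.imwrite(f'pics/{f}.png',d['color'][:,:,::-1]); np.savez(f'pics/{f}.npz',**d); return d
def load(f): return np.load(f'pics/{f}.npz')
def ray(d,uv,z):
    K,R,t=d['K'],d['R'],d['t']; c=-R.T@t
    v=R.T@np.linalg.inv(K)@np.array([uv[0],uv[1],1.]); return c+v*(z-c[2])/v[2]
def proj(d,X):
    p=d['K']@(d['R']@np.array(X,float)+d['t']); return p[:2]/p[2]
def tri(d1,a,d2,b):
    A=[];B=[]
    for d,uv in((d1,a),(d2,b)):
        K,R,t=d['K'],d['R'],d['t']; c=-R.T@t
        v=R.T@np.linalg.inv(K)@np.array([uv[0],uv[1],1.]); v/=np.linalg.norm(v)
        P=np.eye(3)-np.outer(v,v); A.append(P);B.append(P@c)
    return np.linalg.lstsq(np.vstack(A),np.hstack(B),rcond=None)[0]
E
python3 - <<'E'
from h import *
a=snap('scene','s0');b=snap('side','d0');snap('wrist','w0')
for d in(a,b):print((-d['R'].T@d['t']).round(),d['R'][2].round(2))
print({k:np.round(v,3) for k,v in ctrl.get_state().items()})
E
```

```text
[1345. -432. 1241.] [-0.55  0.3  -0.78]
[ -340. -1408.   797.] [ 0.46  0.79 -0.41]
{'t': np.float64(0.15), 'joint_pos': array([-1.332,  0.3  ,  1.521, -0.   ,  1.321, -0.067]), 'qvel': array([-0.001, -0.002, -0.002, -0.001, -0.002,  0.002]), 'effort': array([ 1.0000e-03, -5.3196e+01, -3.5282e+01,  7.1000e-02,  2.4000e-02,
       -0.0000e+00]), 'position': array([ 165.544, -524.315,  216.037]), 'orientation': array([[ 0.954,  0.301, -0.   ],
       [ 0.301, -0.954,  0.001],
       [ 0.   , -0.001, -1.   ]]), 'ft_force': array([ 0.371, -0.309,  0.07 ]), 'wrist_torque': array([-0.005, -0.022, -0.005]), 'grasp_force': np.float64(0.0), 'grip_width': np.float64(94.217)}
```

View pics/s0.png

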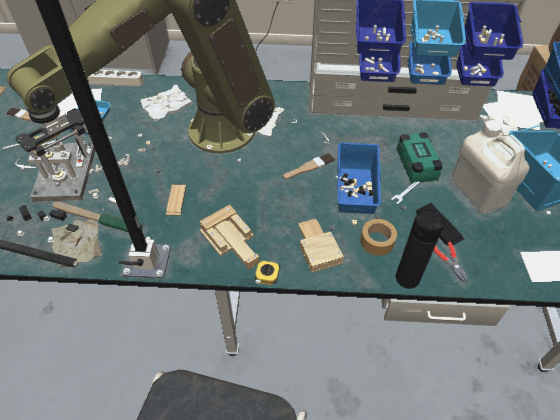

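View pics/d0.png

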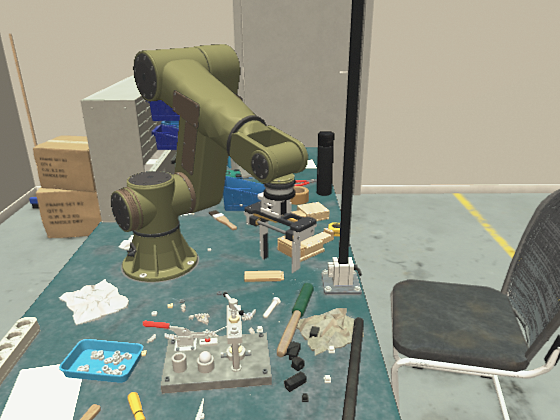

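```bash
python3 - <<'E'
from h import *
im=cv2.imread('pics/s0.png')[170:290,155:355]
cv2.imwrite('pics/c0.png',cv2.resize(im,(800,480),interpolation=cv2.INTER_CUBIC))
d=load('s0')
for n,p in dict(smallplank=(176,199),frame=(228,235),rack=(322,251),pl=(310,229),tape=(267,271),bin=(358,185),rod=(140,248)).items():print(n,ray(d,p,20).round())
E
```

```text
smallplank [ 267. -267.   20.]
frame [ 475. -173.   20.]
rack [656.  55.  20.]
pl [568.  63.  20.]
tape [ 645. -122.   20.]
bin [478. 295.  20.]
rod [ 402. -426.   20.]
```

View pics/c0.png

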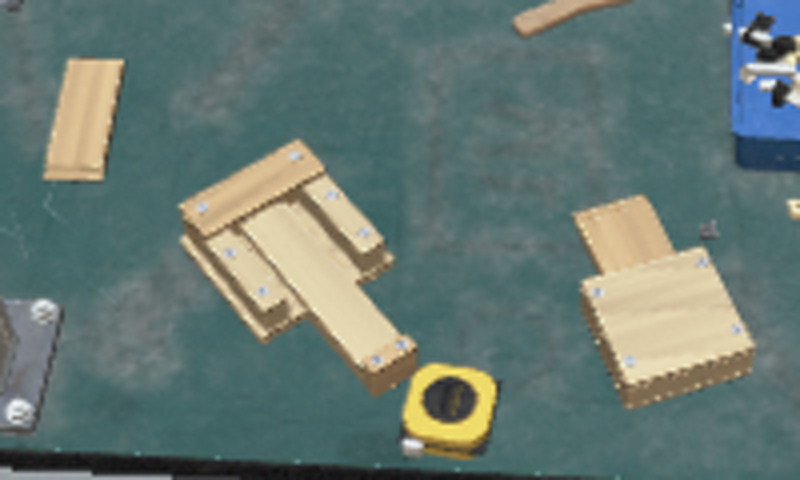

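```bash
python3 - <<'E'
from h import *
d=load('s0')
def P(u,v,z): return ray(d,(155+(u+.5)/4-.5,170+(v+.5)/4-.5),z)
def show(n,L):
    for u,v,z in L: print(n,(u,v),P(u,v,z).round(1))
show('rack top',[(582,283,38),(705,248,38),(752,345,38),(624,386,38)])
show('tongue',[(573,213,17),(643,196,17)])
show('plankmouth',[(601,275,22),(674,253,22)])
show('lip',[(180,208,47.5),(299,140,47.5),(325,165,47.5),(205,237,47.5)])
show('stop',[(360,361,36),(401,336,36),(416,350,36),(374,375,36)])
show('batten',[(370,250,40),(385,240,40),(275,312,40),(290,300,40)])
show('tape',[(405,400,32),(495,385,32),(490,440,32),(425,365,32)])
show('brush',[(515,25,6)])
show('rodplate',[(60,305,5),(35,430,5)])
print((load('w0')['R'].T@-load('w0')['t']).round())
E
```

```text
rack top (582, 283) [603.1   8.6  38. ]
rack top (705, 248) [616.3 107.6  38. ]
rack top (752, 345) [708.3  93.7  38. ]
rack top (624, 386) [697.2  -7.2  38. ]
tongue (573, 213) [527.6  41.7  17. ]
tongue (643, 196) [537.3  99.1  17. ]
plankmouth (601, 275) [593.2  30.9  22. ]
plankmouth (674, 253) [600.  91.  22.]
lip (180, 208) [ 409.5 -236.    47.5]
lip (299, 140) [ 387.7 -128.7   47.5]
lip (325, 165) [ 420.  -120.5   47.5]
lip (205, 237) [ 443.9 -229.1   47.5]
stop (360, 361) [ 591.  -167.7   36. ]
stop (401, 336) [ 584.5 -132.    36. ]
stop (416, 350) [ 600.5 -127.4   36. ]
stop (374, 375) [ 606.5 -163.6   36. ]
batten (370, 250) [ 505.4 -121.1   40. ]
batten (385, 240) [ 501.9 -107.    40. ]
batten (275, 312) [ 526. -207.   40.]
batten (290, 300) [ 521.  -192.9   40. ]
tape (405, 400) [ 633.5 -151.6   32. ]
tape (495, 385) [651.2 -88.2  32. ]
tape (490, 440) [ 690.8 -111.9   32. ]
tape (425, 365) [ 612.9 -126.    32. ]
brush (515, 25) [318.8  96.5   6. ]
rodplate (60, 305) [ 423.  -343.5    5. ]
rodplate (35, 430) [ 520.4 -395.3    5. ]
[ 230. -504.  384.]
```

```bash
cat >> h.py <<'E'
from scipy.spatial.transform import Rotation as Ro
def Rt(yaw,pitch=0):
    "tool down, tool x at yaw deg; pitch>0 = gripped plank's +x end up"
    c,s=np.cos(np.radians(yaw)),np.sin(np.radians(yaw))
    R=np.array([[c,s,0],[s,-c,0],[0,0,-1.]])
    return R@Ro.from_euler('y',pitch,degrees=True).as_matrix()
def go(targets,p0=None,R0=None):
    s=ctrl.get_state(); p=s['position'] if p0 is None else np.array(p0); R=s['orientation'] if R0 is None else R0
    for x,y,z,yaw,*pt in targets:
        T=Rt(yaw,*pt); print('dp',(R.T@(np.array([x,y,z])-p)/1000).round(4),'rot',Ro.from_matrix(R.T@T).as_rotvec().round(4))
E
python3 - <<'E'
from h import *
print(load('w0')['K'].round(),load('w0')['R'].round(2))
# x-axis tilt sign check
print(Rt(0,20).round(2))
d=load('s0');print(ray(d,(338,211),0).round(),ray(d,(342,150),112).round(),ray(d,(338,200),112).round())
go([(112,-350,240,10),(330,-150,280,0),(470,-60,330,0)])
E
```

```text
[[378.   0. 271.]
 [  0. 378. 208.]
 [  0.   0.   1.]] [[ 0.3  -0.95 -0.  ]
 [-0.93 -0.29  0.24]
 [-0.22 -0.07 -0.97]]
[[ 0.94  0.    0.34]
 [ 0.   -1.    0.  ]
 [ 0.34  0.   -0.94]]
[532. 188.   0.] [389. 276. 112.] [568. 153. 112.]
dp [ 0.0014 -0.1824 -0.0238] rot [-0.0008  0.      0.1313]
dp [ 0.2695 -0.3075 -0.0637] rot [-8.000e-04  1.000e-04  3.059e-01]
dp [ 0.4301 -0.3512 -0.1137] rot [-8.000e-04  1.000e-04  3.059e-01]
```

carry_out(motion=[{"dp": [0.001, -0.182, -0.024], "rotation": [0, 0, 0.13]}, {"dp": [0.001, -0.182, -0.024], "rotation": [0, 0, 0.13]}, {"dp": [0.001, -0.182, -0.024], "rotation": [0, 0, 0.13]}, {"dp": [0.001, -0.182, -0.024], "rotation": [0, 0, 0.13]}, {"dp": [0.001, -0.182, -0.024], "rotation": [0, 0, 0.13]}, {"dp": [0.27, -0.307, -0.064], "rotation": [0, 0, 0.306]}, {"dp": [0.27, -0.307, -0.064], "rotation": [0, 0, 0.306]}, {"dp": [0.27, -0.307, -0.064], "rotation": [0, 0, 0.306]}, {"dp": [0.27, -0.307, -0.064], "rotation": [0, 0, 0.306]}, {"dp": [0.27, -0.307, -0.064], "rotation": [0, 0, 0.306]}], fingers=1)

```text
t: 0.98
position: [258.9, -215.2, 267.7]
orientation: [[1.0, -0.001, 0.001], [-0.001, -1.0, -0.001], [0.001, 0.001, -1.0]]
ft_force: [0.8, -1.3, 0.2]
grip_width: 93.9
grasp_force: 0.0
```

```bash
python3 - <<'E'
from h import *
print(ctrl.get_state()['joint_pos'].round(2))
go([(460,-60,330,0)])
E
```

```text
[-0.8  -0.24  1.96  0.    1.42  0.77]
dp [ 0.2009 -0.1554 -0.0623] rot [ 0.0006 -0.0006 -0.0011]
```

carry_out(motion=[{"dp": [0.2, -0.155, -0.062], "rotation": [0, 0, 0]}, {"dp": [0.2, -0.155, -0.062], "rotation": [0, 0, 0]}, {"dp": [0.2, -0.155, -0.062], "rotation": [0, 0, 0]}, {"dp": [0.2, -0.155, -0.062], "rotation": [0, 0, 0]}, {"dp": [0.2, -0.155, -0.062], "rotation": [0, 0, 0]}, {"dp": [0.2, -0.155, -0.062], "rotation": [0, 0, 0]}, {"dp": [0.2, -0.155, -0.062], "rotation": [0, 0, 0]}, {"dp": [0.2, -0.155, -0.062], "rotation": [0, 0, 0]}, {"dp": [0.2, -0.155, -0.062], "rotation": [0, 0, 0]}])

```text
t: 1.73
position: [457.9, -62.0, 328.6]
orientation: [[1.0, 0.001, -0.001], [0.001, -1.0, 0.0], [-0.001, -0.0, -1.0]]
ft_force: [0.2, -0.4, -0.5]
grip_width: 94.2
grasp_force: 0.0
```

```bash
python3 - <<'E'
from h import *
d=snap('wrist','w1');print(ctrl.get_state()['position'].round(1),(-d['R'].T@d['t']).round(1))
E
```

```text
[457.5 -62.5 328.7] [526.1 -61.5 497. ]
```

View pics/w1.png

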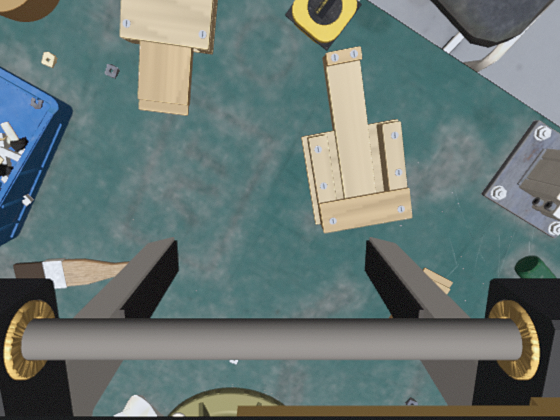

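```bash
python3 - <<'E'
from h import *
d=load('w1');im=d['color'];hsv=cv2.cvtColor(im,cv2.COLOR_RGB2HSV)
m=((hsv[...,0]<28)&(hsv[...,0]>8)&(hsv[...,1]>45)&(hsv[...,2]>120)).astype(np.uint8)
m=cv2.morphologyEx(m,cv2.MORPH_CLOSE,np.ones((5,5)))
def edges(rows,c0,c1):
    L=[];Rr=[]
    for r in rows:
        c=np.flatnonzero(m[r,c0:c1])+c0
        L.append((c[0]-.5,r));Rr.append((c[-1]+.5,r))
    return np.array(L),np.array(Rr)
def line(pts,z):
    W=np.array([ray(d,p,z)[:2] for p in pts]); vx,vy,x,y=cv2.fitLine(W.astype(np.float32),cv2.DIST_HUBER,0,.01,.01).ravel()
    if vx<0:vx,vy=-vx,-vy
    return np.array([x,y]),np.degrees(np.arctan2(vy,vx))
for n,rows,c,z in(('plank',range(54,97),(110,215),22),('rack',range(4,34),(100,225),38),('bearer/stop',range(72,118),(300,385),24)):
    for e in edges(rows,*c):
        p,a=line(e,z);print(n,p.round(1),a.round(2), e[0],e[-1])
for n,p,z in(('tipL',(138,110),17),('tipR',(187.5,115),17),('rackFL',(120.5,39),38),('rackFR',(209,50),38),('lipf1',(317,208),47.5),('lipf2',(409.5,190),47.5),('lipb1',(324,233),47.5),('lipb2',(412,216),47.5),('stop1',(328,66),36),('stop2',(361,60),36),('bin',(72,108),112),('bin2',(8,244),112),('tape',(288,14),32),('tape',(328,46),32)):print(n,ray(d,p,z).round(1))
# plank end rows at centre
for c in (150,163,175):
    print(c,np.flatnonzero(m[60:130,c])[-1]+60)
E
```

```text
plank [567.5  97.6] -6.63 [138.5  54. ] [137.5  96. ]
plank [574.9  36. ] -7.25 [190.5  54. ] [187.5  96. ]
rack [633.  106.4] -8.17 [120.5   4. ] [119.5  33. ]
rack [631.4   2.4] 1.4 [213.5   4. ] [214.5  33. ]
bearer/stop [ 550.5 -131. ] 10.32 [325.5  72. ] [332.5 117. ]
bearer/stop [ 550.5 -172. ] 10.64 [360.5  72. ] [366.5 117. ]
tipL [532.3 102.1  17. ]
tipR [526.5  41.6  17. ]
rackFL [609.5 108.3  38. ]
rackFR [598.   9.  38.]
lipf1 [ 416.2 -117.8   47.5]
lipf2 [ 438.7 -228.9   47.5]
lipb1 [ 384.2 -127.4   47.5]
lipb2 [ 406.2 -234.9   47.5]
stop1 [ 581.4 -126.8   36. ]
stop2 [ 587.9 -164.3   36. ]
bin [532.9 134.5 112. ]
bin2 [391.7 220.5 112. ]
tape [636.9 -80.3  32. ]
tape [ 603.5 -126.5   32. ]
150 110
163 112
175 113
```

```bash
python3 - <<'E'
from h import *
go([(588,64.6,120,-7.3)])
E
```

```text
dp [ 0.1307 -0.1271  0.2086] rot [0.     0.0009 0.127 ]
```

carry_out(motion=[{"dp": [0.131, -0.127, 0.208], "rotation": [0, 0.001, 0.127]}, {"dp": [0.131, -0.127, 0.208], "rotation": [0, 0.001, 0.127]}, {"dp": [0.131, -0.127, 0.208], "rotation": [0, 0.001, 0.127]}, {"dp": [0.131, -0.127, 0.208], "rotation": [0, 0.001, 0.127]}, {"dp": [0.131, -0.127, 0.208], "rotation": [0, 0.001, 0.127]}, {"dp": [0.131, -0.127, 0.208], "rotation": [0, 0.001, 0.127]}, {"dp": [0.131, -0.127, 0.208], "rotation": [0, 0.001, 0.127]}, {"dp": [0.131, -0.127, 0.208], "rotation": [0, 0.001, 0.127]}, {"dp": [0.131, -0.127, 0.208], "rotation": [0, 0.001, 0.127]}], fingers=0.66)

```text
t: 2.53
position: [588.4, 63.9, 120.4]
orientation: [[0.992, -0.127, -0.001], [-0.127, -0.992, -0.0], [-0.001, 0.0, -1.0]]
ft_force: [-0.1, -0.6, 0.1]
grip_width: 78.0
grasp_force: 0.0
```

```bash
python3 - <<'E'
from h import *
snap('wrist','w2'); print(ctrl.get_state()['position'].round(1))
d=load('w2');
for X in [(588,64.6,22),(603.7,58.6,38),(533,134.5,112)]:print(proj(d,X).round())
E
```

```text
[588.8  63.6 121.9]
[271. 212.]
[277. 195.]
[154. 369.]
```

View pics/w2.png

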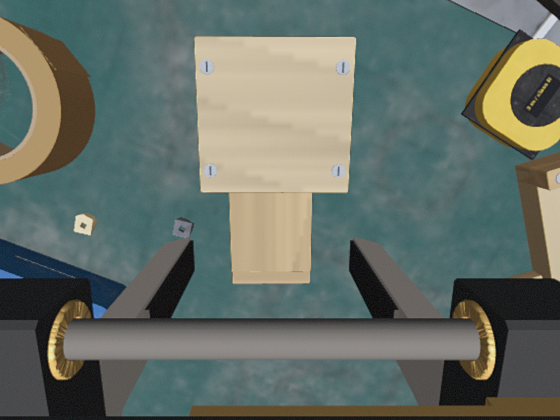

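carry_out(motion=[{"dp": [0, 0, 0.04], "rotation": [0, 0, 0]}, {"dp": [0, 0, 0.08], "rotation": [0, 0, 0]}, {"dp": [0, 0, 0.097], "rotation": [0, 0, 0]}, {"dp": [0, 0, 0.097], "rotation": [0, 0, 0]}])

```text
t: 2.92
position: [587.4, 63.5, 22.2]
orientation: [[0.992, -0.128, -0.003], [-0.128, -0.992, -0.0], [-0.003, 0.001, -1.0]]
ft_force: [-0.1, -0.0, 0.0]
grip_width: 77.7
grasp_force: 0.0
```

carry_out(motion=[{"dp": [0, 0, 0], "rotation": [0, 0, 0]}, {"dp": [0, 0, 0], "rotation": [0, 0, 0]}, {"dp": [0, 0, 0], "rotation": [0, 0, 0]}, {"dp": [0, 0, 0], "rotation": [0, 0, 0]}, {"dp": [0, 0, 0], "rotation": [0, 0, 0]}, {"dp": [0, 0, 0], "rotation": [0, 0, 0]}], fingers=-1)

```text
t: 3.42
position: [590.2, 64.7, 26.4]
orientation: [[0.992, -0.127, 0.004], [-0.127, -0.992, -0.0], [0.004, -0.0, -1.0]]
ft_force: [-3.1, -1.8, 10.2]
grip_width: 59.5
grasp_force: 30.0
```

```bash
python3 - <<'E'
from h import *
for i in range(3):
    s=ctrl.get_state();print(s['position'].round(1),s['ft_force'].round(1),s['orientation'][:,2].round(3),s['grasp_force']); ctrl.grab_frame('wrist')
E
```

```text
[590.2  64.7  26.4] [-3.1 -1.8 10.2] [ 0.004 -0.    -1.   ] 29.99956727027893
[590.3  64.7  26.4] [-2.5 -2.3 10.2] [ 0.004 -0.    -1.   ] 29.9996155500412
[590.2  64.8  26.4] [-4.  -2.  10.4] [ 0.004 -0.    -1.   ] 29.999602138996124
```

carry_out(motion=[{"dp": [0, 0, -0.002], "rotation": [0, 0, 0]}, {"dp": [0, 0, -0.004], "rotation": [0, 0, 0]}, {"dp": [0, 0, -0.006], "rotation": [0, 0, 0]}, {"dp": [0, 0, -0.006], "rotation": [0, 0, 0]}, {"dp": [0, 0, -0.006], "rotation": [0, 0, 0]}])

```text
t: 3.98
position: [589.3, 65.0, 30.4]
orientation: [[0.992, -0.127, 0.001], [-0.127, -0.992, -0.0], [0.001, -0.0, -1.0]]
ft_force: [-0.8, -0.3, -1.4]
grip_width: 59.5
grasp_force: 30.0
```

carry_out(motion=[{"dp": [-0.003, 0, -0.001], "rotation": [0, 0, 0]}, {"dp": [-0.01, 0, -0.001], "rotation": [0, 0, 0]}, {"dp": [-0.02, 0, -0.001], "rotation": [0, 0, 0]}, {"dp": [-0.03, 0, -0.001], "rotation": [0, 0, 0]}, {"dp": [-0.03, 0, -0.001], "rotation": [0, 0, 0]}])

```text
t: 4.4
position: [557.7, 69.1, 30.9]
orientation: [[0.992, -0.126, -0.001], [-0.126, -0.992, -0.0], [-0.001, 0.0, -1.0]]
ft_force: [1.0, 1.0, -1.3]
grip_width: 59.7
grasp_force: 30.0
```

```bash
python3 - <<'E'
from h import *
snap('wrist','w3');print(ctrl.get_state()['ft_force'].round(1)); d=snap('scene','s3')
cv2.imwrite('pics/c3.png',np.hstack([cv2.resize(cv2.imread('pics/s3.png')[130:290,250:390],(500,571)),]))
E
```

```text
[ 0.1 -0.8 -0.6]
```

View pics/c3.png

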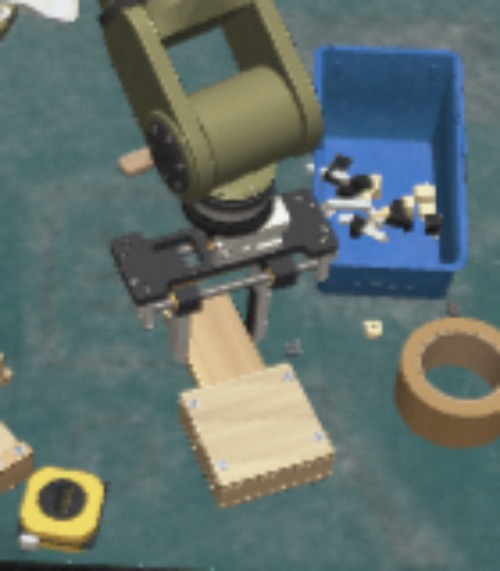

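carry_out(motion=[{"dp": [-0.015, 0, 0], "rotation": [0, 0, 0]}, {"dp": [-0.03, 0, 0], "rotation": [0, 0, 0]}, {"dp": [-0.045, 0, 0], "rotation": [0, 0, 0]}, {"dp": [-0.06, 0, 0], "rotation": [0, 0, 0]}, {"dp": [-0.075, 0, 0], "rotation": [0, 0, 0]}, {"dp": [-0.085, 0, 0], "rotation": [0, 0, 0]}, {"dp": [-0.085, 0, 0], "rotation": [0, 0, 0]}, {"dp": [-0.085, 0, -0.02], "rotation": [0, 0, 0]}, {"dp": [-0.085, 0.02, -0.03], "rotation": [0, 0, 0]}, {"dp": [-0.085, 0.04, -0.03], "rotation": [0, 0, 0]}])

```text
t: 5.33
position: [472.1, 39.8, 63.3]
orientation: [[0.992, -0.125, 0.005], [-0.125, -0.992, -0.0], [0.005, -0.001, -1.0]]
ft_force: [-0.6, -0.6, -1.1]
grip_width: 59.2
grasp_force: 30.0
```

```bash
python3 - <<'E'
from h import *
print(ctrl.get_state()['ft_force'].round(1)); go([(462,15,36,0),(462,15,26,0)])
E
```

```text
[-0.6 -0.6 -1.1]
dp [-0.0071  0.0259  0.0272] rot [-0.0003 -0.005  -0.1256]
dp [-0.0071  0.0259  0.0372] rot [-0.0003 -0.005  -0.1256]
```

carry_out(motion=[{"dp": [-0.007, 0.026, 0.0], "rotation": [0, 0, -0.126]}, {"dp": [-0.007, 0.026, 0.0], "rotation": [0, 0, -0.126]}, {"dp": [-0.007, 0.026, 0.02], "rotation": [0, 0, -0.126]}, {"dp": [-0.007, 0.026, 0.035], "rotation": [0, 0, -0.126]}, {"dp": [-0.007, 0.026, 0.039], "rotation": [0, 0, -0.126]}, {"dp": [-0.007, 0.026, 0.041], "rotation": [0, 0, -0.126]}, {"dp": [-0.007, 0.026, 0.042], "rotation": [0, 0, -0.126]}, {"dp": [-0.007, 0.026, 0.043], "rotation": [0, 0, -0.126]}, {"dp": [-0.007, 0.026, 0.043], "rotation": [0, 0, -0.126]}])

```text
t: 6.08
position: [460.6, 15.0, 20.0]
orientation: [[1.0, -0.002, 0.001], [-0.002, -1.0, -0.001], [0.001, 0.001, -1.0]]
ft_force: [-13.9, -1.8, 28.4]
grip_width: 59.6
grasp_force: 30.0
```

carry_out(motion=[{"dp": [0, 0, -0.001], "rotation": [0, 0, 0]}, {"dp": [0, 0, -0.002], "rotation": [0, 0, 0]}])

```text
t: 6.25
position: [460.8, 15.1, 20.8]
orientation: [[1.0, -0.002, 0.002], [-0.002, -1.0, -0.0], [0.002, 0.0, -1.0]]
ft_force: [0.1, 0.2, -2.3]
grip_width: 59.7
grasp_force: 30.0
```

carry_out(motion=[{"dp": [0, 0, 0], "rotation": [0, 0, 0]}, {"dp": [0, 0, 0], "rotation": [0, 0, 0]}, {"dp": [0, 0, 0], "rotation": [0, 0, 0]}, {"dp": [0, 0, 0], "rotation": [0, 0, 0]}, {"dp": [0, 0, -0.03], "rotation": [0, 0, 0]}, {"dp": [0, 0, -0.07], "rotation": [0, 0, 0]}, {"dp": [0, 0, -0.1], "rotation": [0, 0, 0]}, {"dp": [0, 0, -0.1], "rotation": [0, 0, 0]}], fingers=0.75)

```text
t: 6.92
position: [462.3, 15.0, 125.4]
orientation: [[1.0, -0.001, 0.009], [-0.001, -1.0, -0.0], [0.009, 0.0, -1.0]]
ft_force: [0.6, 0.1, 0.6]
grip_width: 82.5
grasp_force: 0.0
```

```bash
python3 - <<'E'
from h import *
d=snap('wrist','w4');print(ctrl.get_state()['position'].round(1),ctrl.get_state()['ft_force'].round(1))
E
```

```text
[461.2  15.  122.6] [ 0.5 -0.2 -0.5]
```

View pics/w4.png

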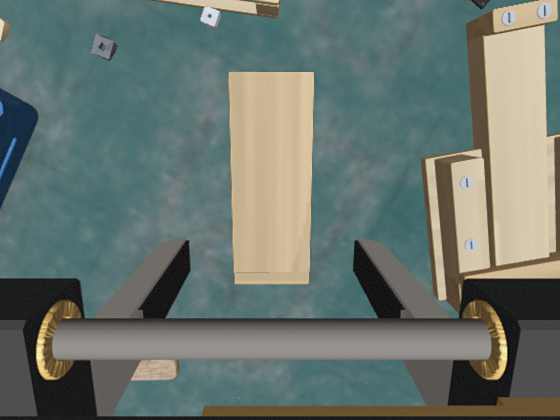

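```bash
python3 - <<'E'
from h import *
d=load('w4')
for n,p,z in(('sqL',(229,72),16),('sqR',(313.5,72),16),('tipL',(235,283.5),11),('tipR',(309.5,283.5),11)):print(n,ray(d,p,z).round(1))
go([(440,-160,260,10.3)])
E
```

```text
sqL [561.1  44.6  16. ]
sqR [561.1 -14.3  16. ]
tipL [400.   44.5  11. ]
tipR [399.9 -15.6  11. ]
dp [-0.0201  0.175  -0.1374] rot [ 0.0009 -0.0064 -0.1811]
```

carry_out(motion=[{"dp": [-0.02, 0.175, -0.137], "rotation": [0, -0.006, -0.181]}, {"dp": [-0.02, 0.175, -0.137], "rotation": [0, -0.006, -0.181]}, {"dp": [-0.02, 0.175, -0.137], "rotation": [0, -0.006, -0.181]}, {"dp": [-0.02, 0.175, -0.137], "rotation": [0, -0.006, -0.181]}, {"dp": [-0.02, 0.175, -0.137], "rotation": [0, -0.006, -0.181]}, {"dp": [-0.02, 0.175, -0.137], "rotation": [0, -0.006, -0.181]}, {"dp": [-0.02, 0.175, -0.137], "rotation": [0, -0.006, -0.181]}, {"dp": [-0.02, 0.175, -0.137], "rotation": [0, -0.006, -0.181]}, {"dp": [-0.02, 0.175, -0.137], "rotation": [0, -0.006, -0.181]}])

```text
t: 7.72
position: [439.2, -159.1, 255.3]
orientation: [[0.984, 0.179, -0.007], [0.179, -0.984, 0.001], [-0.007, -0.002, -1.0]]
ft_force: [-0.1, -0.5, 0.0]
grip_width: 82.0
grasp_force: 0.0
```

```bash
python3 - <<'E'
from h import *
d=snap('wrist','w5');print(ctrl.get_state()['position'].round(1))
im=cv2.imread('pics/w5.png')[0:330,130:420]; cv2.imwrite('pics/c5.png',cv2.resize(im,None,fx=1.8,fy=1.8,interpolation=cv2.INTER_CUBIC))
E
```

```text
[ 439.3 -158.9  255.4]
```

View pics/c5.png

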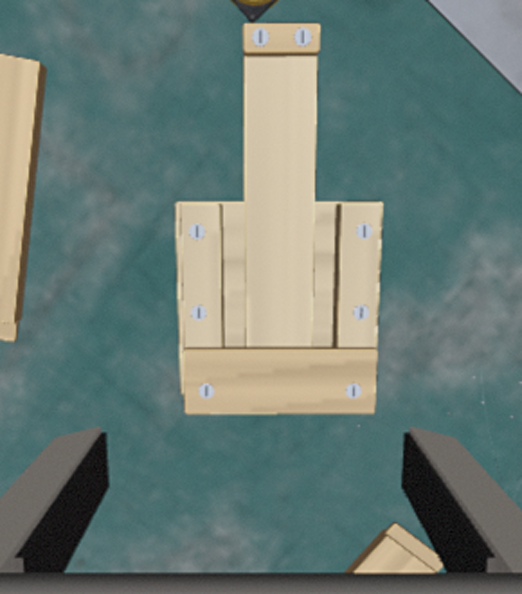

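```bash
python3 - <<'E'
from h import *
d=load('w5')
def P(u,v,z): return ray(d,(130+(u+.5)/1.8-.5,(v+.5)/1.8-.5),z)
for n,u,v,z in(('lipL',185,348,47.5),('lipR',377,348,47.5),('lipbL',185,414,47.5),('lipbR',375,414,47.5),('stopL',243.5,53,36),('stopR',319.5,53,36),('batL',220,204,40),('batR',339,204,40),('batoL',176,203,40),('batoR',383,203,40),('batL2',223,345,40),('batR2',336,345,40),('bearL',245,200,24),('bearR',317,200,24),('bearL2',246,340,24),('bearR2',315,340,24)):print(n,P(u,v,z).round(1))
E
```

```text
lipL [ 422.7 -121.5   47.5]
lipR [ 442.2 -227.9   47.5]
lipbL [ 384.2 -127.6   47.5]
lipbR [ 404.  -235.4   47.5]
stopL [ 581.7 -126.4   36. ]
stopR [ 588.9 -165.6   36. ]
batL [ 503.8 -127.4   40. ]
batR [ 515.5 -191.3   40. ]
batoL [ 500.  -103.6   40. ]
batoR [ 520.3 -214.8   40. ]
batL2 [ 426.7 -142.2   40. ]
batR2 [ 438.4 -206.    40. ]
bearL [ 508.4 -140.2   24. ]
bearR [ 515.7 -180.4   24. ]
bearL2 [ 428.8 -155.    24. ]
bearR2 [ 436.2 -195.5   24. ]
```

```bash
python3 - <<'E'
from h import *
go([(514.2,14.8,110,0),(514.2,14.8,15,0)])
E
```

```text
dp [ 0.106  -0.1571  0.145 ] rot [-0.0013  0.0072  0.1807]
dp [ 0.1066 -0.1569  0.24  ] rot [-0.0013  0.0072  0.1807]
```

carry_out(motion=[{"dp": [0.106, -0.157, 0.145], "rotation": [-0.001, 0.007, 0.181]}, {"dp": [0.106, -0.157, 0.145], "rotation": [-0.001, 0.007, 0.181]}, {"dp": [0.106, -0.157, 0.145], "rotation": [-0.001, 0.007, 0.181]}, {"dp": [0.106, -0.157, 0.145], "rotation": [-0.001, 0.007, 0.181]}, {"dp": [0.106, -0.157, 0.145], "rotation": [-0.001, 0.007, 0.181]}, {"dp": [0.106, -0.157, 0.145], "rotation": [-0.001, 0.007, 0.181]}, {"dp": [0.106, -0.157, 0.145], "rotation": [-0.001, 0.007, 0.181]}, {"dp": [0.106, -0.157, 0.145], "rotation": [-0.001, 0.007, 0.181]}])

```text
t: 8.43
position: [514.0, 15.3, 109.7]
orientation: [[1.0, 0.002, -0.002], [0.002, -1.0, -0.001], [-0.002, 0.001, -1.0]]
ft_force: [0.7, -0.6, 0.8]
grip_width: 82.2
grasp_force: 0.0
```

```bash
python3 - <<'E'
from h import *
ctrl.grab_frame('wrist');print(ctrl.get_state()['position'].round(1))
go([(514.2,14.8,50,0),(514.2,14.8,16,0)])
E
```

```text
[514.4  14.2 110.9]
dp [-0.0003 -0.0006  0.0609] rot [ 0.001  -0.0004  0.0008]
dp [-0.0003 -0.0007  0.0949] rot [ 0.001  -0.0004  0.0008]
```

carry_out(motion=[{"dp": [0, 0, 0.03], "rotation": [0, 0, 0]}, {"dp": [0, 0, 0.06], "rotation": [0, 0, 0]}, {"dp": [0, 0, 0.085], "rotation": [0, 0, 0]}, {"dp": [0, 0, 0.094], "rotation": [0, 0, 0]}, {"dp": [0, 0, 0.094], "rotation": [0, 0, 0]}, {"dp": [0, 0, 0.094], "rotation": [0, 0, 0]}])

```text
t: 8.98
position: [515.7, 12.9, 18.8]
orientation: [[1.0, -0.002, 0.003], [-0.002, -1.0, -0.001], [0.003, 0.001, -1.0]]
ft_force: [-0.3, -0.2, -0.1]
grip_width: 82.2
grasp_force: 0.0
```

carry_out(motion=[{"dp": [0, 0, 0], "rotation": [0, 0, 0]}, {"dp": [0, 0, 0], "rotation": [0, 0, 0]}, {"dp": [0, 0, 0], "rotation": [0, 0, 0]}, {"dp": [0, 0, 0], "rotation": [0, 0, 0]}, {"dp": [0, 0, 0], "rotation": [0, 0, 0]}, {"dp": [0, 0, 0], "rotation": [0, 0, 0]}], fingers=-1)

```text
t: 9.48
position: [515.6, 13.3, 18.4]
orientation: [[1.0, -0.001, 0.003], [-0.001, -1.0, -0.001], [0.003, 0.001, -1.0]]
ft_force: [-1.5, 0.4, 7.1]
grip_width: 59.6
grasp_force: 30.0
```

carry_out(motion=[{"dp": [0, 0, -0.003], "rotation": [0, 0, 0]}, {"dp": [0, 0, -0.01], "rotation": [0, 0, 0]}, {"dp": [0, 0, -0.03], "rotation": [0, 0, 0]}, {"dp": [0, 0, -0.06], "rotation": [0, 0, 0]}, {"dp": [0, 0, -0.09], "rotation": [0, 0, 0]}, {"dp": [0, 0, -0.1], "rotation": [0, 0, 0]}, {"dp": [0, 0, -0.1], "rotation": [0, 0, 0]}])

```text
t: 10.07
position: [516.1, 13.4, 120.2]
orientation: [[1.0, -0.001, 0.007], [-0.001, -1.0, -0.001], [0.007, 0.001, -1.0]]
ft_force: [0.2, -0.2, -1.2]
grip_width: 59.9
grasp_force: 30.0
```

```bash
python3 - <<'E'
from h import *
ctrl.grab_frame('wrist');s=ctrl.get_state();print(s['position'].round(1),s['ft_force'].round(1),s['grip_width'],s['grasp_force'])
O=np.array([422,-176.6]);a=np.radians(10.6);u=np.array([np.cos(a),np.sin(a)])
x,y=O+u*140;go([(x,y,150,10.6,20)])
E
```

```text
[515.2  13.4 118. ] [ 0.2  0.  -1.6] 59.37348999148317 29.984850883483887
dp [ 0.0448  0.1642 -0.0316] rot [ 0.0339  0.3444 -0.184 ]
```

```bash
cat >> h.py <<'E'
O=np.array([422,-176.6]);YAW=10.6;a=np.radians(YAW);U=np.array([np.cos(a),np.sin(a)]);V=np.array([-U[1],U[0]])
G,H=104.4,18.0
def pl(c,zc,th,lat=0):
    t=np.radians(th); x=c+G*np.cos(t)-H*np.sin(t); z=zc+G*np.sin(t)+H*np.cos(t)
    p=O+U*x+V*lat; return (p[0],p[1],z,YAW,th)
E
python3 - <<'E'
from h import *
go([pl(29,90,20)])
E
```

```text
dp [ 0.026   0.1677 -0.0243] rot [ 0.0339  0.3444 -0.184 ]
```

carry_out(motion=[{"dp": [0.026, 0.168, -0.024], "rotation": [0.034, 0.344, -0.184]}, {"dp": [0.026, 0.168, -0.024], "rotation": [0.034, 0.344, -0.184]}, {"dp": [0.026, 0.168, -0.024], "rotation": [0.034, 0.344, -0.184]}, {"dp": [0.026, 0.168, -0.024], "rotation": [0.034, 0.344, -0.184]}, {"dp": [0.026, 0.168, -0.024], "rotation": [0.034, 0.344, -0.184]}, {"dp": [0.026, 0.168, -0.024], "rotation": [0.034, 0.344, -0.184]}, {"dp": [0.026, 0.168, -0.024], "rotation": [0.034, 0.344, -0.184]}, {"dp": [0.026, 0.168, -0.024], "rotation": [0.034, 0.344, -0.184]}])

```text
t: 10.78
position: [540.0, -153.9, 140.1]
orientation: [[0.925, 0.184, 0.332], [0.172, -0.983, 0.064], [0.338, -0.002, -0.941]]
ft_force: [-0.1, 0.7, -1.7]
grip_width: 59.5
grasp_force: 30.0
```

```bash
python3 - <<'E'
from h import *
snap('wrist','w6');d=snap('side','d6');s=ctrl.get_state();print(s['position'].round(1),s['ft_force'].round(1))
go([pl(29,40,20)])
w=cv2.imread('pics/w6.png')[:330]; e=cv2.resize(cv2.imread('pics/d6.png')[150:270,220:370],None,fx=2.6,fy=2.6,interpolation=cv2.INTER_CUBIC)
c=np.zeros((600,560,3),np.uint8);c[:280]=cv2.resize(w,(560,330))[50:330];c[285:285+e.shape[0],:e.shape[1]]=e[:315]
cv2.imwrite('pics/c6.png',c)
# predicted tip corners
R=s['orientation'];p=s['position']
for y in(-30,30):
    X=p+R@np.array([-29.4-87,y,7]);print(X.round(1),proj(load('w6'),X).round(),proj(d,X).round())
    X=p+R@np.array([-29.4+75,y,2]);print(X.round(1),proj(load('w6'),X).round(),proj(d,X).round())
E
```

```text
[ 540.4 -153.4  140.8] [-0.7  0.3 -1.3]
dp [-0.016   0.0011  0.0454] rot [-0.0019  0.0036  0.0005]
[ 429.5 -143.7   94.8] [218. 451.] [291. 224.]
[ 577.7 -115.9  154.4] [204. 166.] [322. 198.]
[ 440.6 -202.7   94.7] [324. 451.] [302. 230.]
[ 588.8 -174.9  154.3] [338. 166.] [334. 203.]
```

View pics/c6.png

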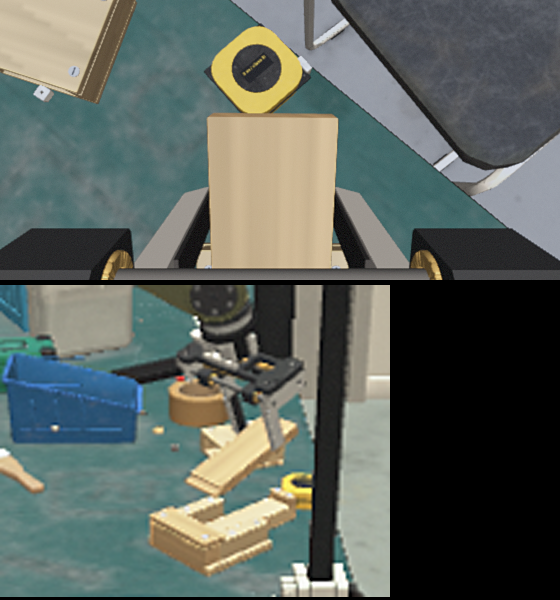

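```bash
python3 - <<'E'
from h import *
d=load('w6');im=d['color'];hsv=cv2.cvtColor(im,cv2.COLOR_RGB2HSV)
m=((hsv[...,0]<28)&(hsv[...,0]>8)&(hsv[...,1]>45)&(hsv[...,1]<190)&(hsv[...,2]>100))
print(im[155:176:1,270].tolist())
for r in(163,166,170,175,185,200,220,230,240,250,260,270):
    c=np.flatnonzero(m[r,180:360])+180; print(r,c[0],c[-1],c[-1]-c[0]+1)
s=ctrl.get_state();R=s['orientation'];p=s['position'];D=d['R'];
for X in [(20,2),(0,2),(45.6,2),(45.6,18)]:
    q=[proj(d,p+R@np.array([X[0],y,X[1]])) for y in(-30,30)];print(X,np.round(q,1).tolist())
E
```

```text
[[226, 203, 102], [229, 207, 107], [222, 200, 99], [186, 162, 74], [133, 109, 43], [107, 85, 39], [83, 70, 45], [62, 53, 49], [126, 99, 71], [158, 128, 91], [158, 131, 92], [158, 128, 92], [186, 161, 126], [199, 178, 144], [201, 181, 147], [200, 180, 146], [200, 178, 145], [200, 179, 147], [200, 178, 144], [200, 179, 145], [200, 179, 146]]
163 213 290 78
166 208 334 127
170 207 337 131
175 207 337 131
185 207 337 131
200 208 336 129
220 208 335 128
230 209 334 126
240 209 334 126
250 209 333 125
260 209 333 125
270 210 332 123
(20, 2) [[206.7, 220.9], [335.5, 220.8]]
(0, 2) [[208.4, 261.1], [333.8, 261.0]]
(45.6, 2) [[204.4, 166.0], [337.7, 165.9]]
(45.6, 18) [[210.0, 161.8], [332.1, 161.7]]
```

```bash
python3 - <<'E'
from h import *
d=load('d6')
def F(x,y,z): p=O+U*x+V*y; return proj(d,(p[0],p[1],z))
for X in [(10,55,47.5),(10,-55,47.5),(-29,55,47.5),(-29,-55,47.5),(-29,-55,0),(167,-20,36),(181,-20,36)]:
    q=F(*X);print(X,q.round(1),'crop',((q-[220,150])*2.6+[0,285]).round())
E
```

```text
(10, 55, 47.5) [285.3 234.4] crop [170. 504.]
(10, -55, 47.5) [306.6 245.4] crop [225. 533.]
(-29, 55, 47.5) [276.9 237.7] crop [148. 513.]
(-29, -55, 47.5) [298.2 249. ] crop [203. 542.]
(-29, -55, 0) [298.  261.3] crop [203. 574.]
(167, -20, 36) [331.1 231.5] crop [289. 497.]
(181, -20, 36) [333.7 230.4] crop [296. 494.]
```

```bash
python3 - <<'E'
from h import *
print(pl(30,32,20));go([pl(30,32,20)])
E
```

```text
(np.float64(541.8665547180484), np.float64(-154.16758401988892), np.float64(84.62137013734616), 10.6, 20)
dp [-0.0178  0.0011  0.0533] rot [-0.0019  0.0036  0.0005]
```

carry_out(motion=[{"dp": [-0.006, 0.001, 0.018], "rotation": [0, 0, 0]}, {"dp": [-0.012, 0.001, 0.036], "rotation": [0, 0, 0]}, {"dp": [-0.018, 0.001, 0.053], "rotation": [0, 0, 0]}, {"dp": [-0.018, 0.001, 0.053], "rotation": [0, 0, 0]}, {"dp": [-0.018, 0.001, 0.053], "rotation": [0, 0, 0]}, {"dp": [-0.018, 0.001, 0.053], "rotation": [0, 0, 0]}])

```text
t: 11.38
position: [542.4, -155.0, 86.8]
orientation: [[0.924, 0.185, 0.335], [0.174, -0.983, 0.063], [0.341, -0.0, -0.94]]
ft_force: [1.0, -0.6, -0.4]
grip_width: 59.9
grasp_force: 30.0
```

```bash
python3 - <<'E'
from h import *
s=ctrl.get_state();print(s['position'].round(1),s['ft_force'].round(1))
go([pl(29,27,20),pl(29,24.5,20),pl(23,24.5,20),pl(18,24.5,20)])
E
```

```text
[ 542.4 -155.    86.8] [ 1.  -0.6 -0.4]
dp [-0.0038 -0.0009  0.0062] rot [-0.0003  0.0013  0.0007]
dp [-0.0046 -0.0009  0.0086] rot [-0.0003  0.0013  0.0007]
dp [-0.0102 -0.0009  0.0065] rot [-0.0003  0.0013  0.0007]
dp [-0.0149 -0.0009  0.0048] rot [-0.0003  0.0013  0.0007]
```

carry_out(motion=[{"dp": [-0.002, -0.001, 0.003], "rotation": [0, 0, 0]}, {"dp": [-0.004, -0.001, 0.006], "rotation": [0, 0, 0]}, {"dp": [-0.004, -0.001, 0.006], "rotation": [0, 0, 0]}, {"dp": [-0.004, -0.001, 0.006], "rotation": [0, 0, 0]}, {"dp": [-0.004, -0.001, 0.006], "rotation": [0, 0, 0]}, {"dp": [-0.004, -0.001, 0.006], "rotation": [0, 0, 0]}])

```text
t: 11.88
position: [540.2, -154.8, 79.0]
orientation: [[0.924, 0.184, 0.334], [0.173, -0.983, 0.063], [0.34, -0.0, -0.94]]
ft_force: [-0.4, -0.0, -0.4]
grip_width: 59.8
grasp_force: 30.0
```

```bash
python3 - <<'E'
from h import *
s=ctrl.get_state();print(s['position'].round(1),s['ft_force'].round(1))
d=snap('scene','s7');ctrl.grab_frame('side');s=ctrl.get_state();print(s['position'].round(1),s['ft_force'].round(1))
go([pl(29,24.5,20),pl(23,24.5,20),pl(18,24.5,20)])
cv2.imwrite('pics/c7.png',cv2.resize(cv2.imread('pics/s7.png')[180:280,180:290],None,fx=5,fy=5,interpolation=cv2.INTER_CUBIC))
E
```

```text
[ 540.2 -154.8   79. ] [-0.4 -0.  -0.4]
[ 540.2 -154.7   79. ] [-0.   0.1 -1.1]
dp [ 0.0001 -0.0002  0.002 ] rot [-0.0004  0.0018 -0.0003]
dp [-0.0055 -0.0002 -0.    ] rot [-0.0004  0.0018 -0.0003]
dp [-0.0102 -0.0002 -0.0017] rot [-0.0004  0.0018 -0.0003]
```

View pics/c7.png

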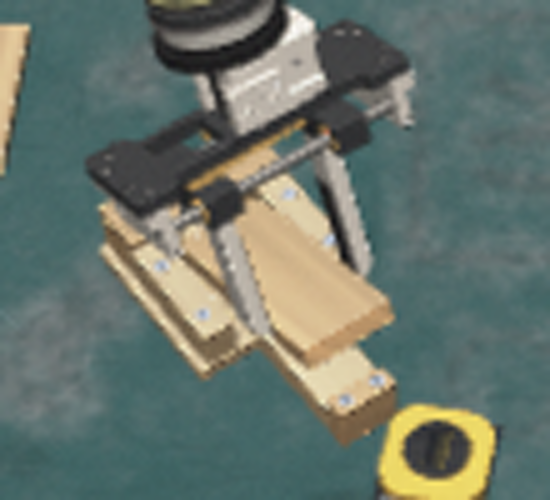

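carry_out(motion=[{"dp": [0, 0, 0.001], "rotation": [0, 0, 0]}, {"dp": [0, 0, 0.002], "rotation": [0, 0, 0]}, {"dp": [0, 0, 0.002], "rotation": [0, 0, 0]}, {"dp": [0, 0, 0.002], "rotation": [0, 0, 0]}])

```text
t: 12.32
position: [540.7, -154.5, 76.9]
orientation: [[0.924, 0.184, 0.334], [0.173, -0.983, 0.063], [0.34, -0.001, -0.94]]
ft_force: [-0.8, -0.2, -1.7]
grip_width: 59.7
grasp_force: 30.0
```

carry_out(motion=[{"dp": [0.0003, 0, 0.001], "rotation": [0, 0, 0]}, {"dp": [0.0003, 0, 0.001], "rotation": [0, 0, 0]}, {"dp": [0.0003, 0, 0.001], "rotation": [0, 0, 0]}])

```text
t: 12.57
position: [541.4, -154.5, 76.1]
orientation: [[0.924, 0.184, 0.334], [0.173, -0.983, 0.063], [0.34, -0.001, -0.94]]
ft_force: [0.2, -0.0, -1.1]
grip_width: 59.9
grasp_force: 30.0
```

carry_out(motion=[{"dp": [0.0003, 0, 0.001], "rotation": [0, 0, 0]}, {"dp": [0.0003, 0, 0.001], "rotation": [0, 0, 0]}, {"dp": [0.0003, 0, 0.001], "rotation": [0, 0, 0]}])

```text
t: 12.82
position: [542.0, -154.4, 75.3]
orientation: [[0.924, 0.184, 0.334], [0.173, -0.983, 0.063], [0.34, -0.0, -0.94]]
ft_force: [-0.6, -0.3, 0.1]
grip_width: 59.7
grasp_force: 30.0
```

carry_out(motion=[{"dp": [0.0003, 0, 0.001], "rotation": [0, 0, 0]}, {"dp": [0.0003, 0, 0.001], "rotation": [0, 0, 0]}, {"dp": [0.0003, 0, 0.001], "rotation": [0, 0, 0]}])

```text
t: 13.07
position: [542.6, -154.2, 74.5]
orientation: [[0.924, 0.184, 0.334], [0.173, -0.983, 0.063], [0.34, -0.0, -0.94]]
ft_force: [-0.9, -1.0, 0.6]
grip_width: 59.6
grasp_force: 30.0
```

carry_out(motion=[{"dp": [0.0002, 0, -0.0005], "rotation": [0, 0, 0]}, {"dp": [-0.003, 0, -0.0015], "rotation": [0, 0, 0]}, {"dp": [-0.006, 0, -0.0025], "rotation": [0, 0, 0]}, {"dp": [-0.009, 0, -0.0037], "rotation": [0, 0, 0]}, {"dp": [-0.011, 0, -0.0044], "rotation": [0, 0, 0]}, {"dp": [-0.0118, 0, -0.0047], "rotation": [0, 0, 0]}, {"dp": [-0.0118, 0, -0.0047], "rotation": [0, 0, 0]}, {"dp": [-0.0118, 0, -0.0047], "rotation": [0, 0, 0]}])

```text
t: 13.73
position: [529.9, -156.6, 74.8]
orientation: [[0.925, 0.184, 0.334], [0.173, -0.983, 0.063], [0.34, -0.001, -0.941]]
ft_force: [-1.1, -0.2, 0.3]
grip_width: 59.6
grasp_force: 30.0
```

```bash
cat >> h.py <<'E'
def st():
    s=ctrl.get_state();p=s['position'];q=p[:2]-O;R=s['orientation']
    th=np.degrees(np.arctan2(R[2,0],np.hypot(R[0,0],R[1,0])));t=np.radians(th);x=q@U
    print('pos',p.round(1),'F',s['ft_force'].round(1),'th',th.round(2),'yaw',np.degrees(np.arctan2(R[1,0],R[0,0])).round(2),'framex',x.round(1),'lat',(q@V).round(1),'c',(x-G*np.cos(t)+H*np.sin(t)).round(1),'zc',(p[2]-G*np.sin(t)-H*np.cos(t)).round(1))
E
python3 - <<'E'
from h import *
st()
E
```

```text
pos [ 529.9 -156.6   74.8] F [-1.1 -0.2  0.3] th 19.86 yaw 10.59 framex 109.8 lat -0.2 c 17.7 zc 22.4
```

```bash
cat >> h.py <<'E'
DEL=0.85
def pq(c,zc,th,lat=0): x=list(pl(c,zc,th,lat)); x[4]+=DEL; return tuple(x)
E
python3 - <<'E'
from h import *
go([pq(17.4,24.3,19),pq(17,24.3,17),pq(16.3,24.3,14),pq(15.7,24.3,12),pq(15.2,24.3,10)])
E
```

```text
dp [ 0.0006 -0.0002 -0.0004] rot [-0.0006 -0.0002 -0.0002]
dp [ 0.0008 -0.0002  0.0032] rot [-0.0006 -0.0351 -0.0002]
dp [ 0.0006 -0.0002  0.0085] rot [-0.0006 -0.0875 -0.0002]
dp [ 0.0003 -0.0002  0.0119] rot [-0.0006 -0.1224 -0.0002]
dp [-0.0001 -0.0002  0.0155] rot [-0.0006 -0.1573 -0.0002]
```

carry_out(motion=[{"dp": [0.0007, 0, 0.0014], "rotation": [0, -0.018, 0]}, {"dp": [0.0008, 0, 0.0032], "rotation": [0, -0.035, 0]}, {"dp": [0.0007, 0, 0.0058], "rotation": [0, -0.061, 0]}, {"dp": [0.0006, 0, 0.0085], "rotation": [0, -0.087, 0]}, {"dp": [0.0005, 0, 0.0102], "rotation": [0, -0.105, 0]}, {"dp": [0.0003, 0, 0.0119], "rotation": [0, -0.122, 0]}, {"dp": [0.0, 0, 0.0155], "rotation": [0, -0.157, 0]}, {"dp": [0.0, 0, 0.0155], "rotation": [0, -0.157, 0]}, {"dp": [0.0, 0, 0.0155], "rotation": [0, -0.157, 0]}])

```text
t: 14.48
position: [535.4, -155.4, 60.0]
orientation: [[0.965, 0.185, 0.186], [0.181, -0.983, 0.036], [0.189, -0.001, -0.982]]
ft_force: [0.9, -0.4, 0.7]
grip_width: 59.4
grasp_force: 30.0
```

```bash
python3 - <<'E'
from h import *
st();print(ctrl.get_state()['wrist_torque'].round(2))
go([pq(14.8,24.3,8),pq(14.5,24.3,6),pq(14.3,24.3,4),pq(14.3,24.3,2)])
E
```

```text
pos [ 535.4 -155.4   60. ] F [ 0.9 -0.4  0.7] th 10.9 yaw 10.62 framex 115.3 lat -0.0 c 16.2 zc 22.6
[-0.11  0.    0.01]
dp [-0.0003 -0.      0.0033] rot [-0.0009 -0.0358  0.0004]
dp [-0.0002 -0.      0.007 ] rot [-0.0009 -0.0707  0.0004]
dp [-0.0001  0.      0.0106] rot [-0.0009 -0.1056  0.0005]
dp [-0.      0.      0.0143] rot [-0.0009 -0.1405  0.0005]
```

carry_out(motion=[{"dp": [-0.0005, 0, 0.0016], "rotation": [0, -0.018, 0]}, {"dp": [-0.0006, 0, 0.0033], "rotation": [0, -0.036, 0]}, {"dp": [-0.0006, 0, 0.0052], "rotation": [0, -0.053, 0]}, {"dp": [-0.0006, 0, 0.007], "rotation": [0, -0.071, 0]}, {"dp": [-0.0006, 0, 0.0088], "rotation": [0, -0.088, 0]}, {"dp": [-0.0006, 0, 0.0106], "rotation": [0, -0.105, 0]}, {"dp": [-0.0006, 0, 0.0106], "rotation": [0, -0.105, 0]}, {"dp": [-0.0006, 0, 0.0106], "rotation": [0, -0.105, 0]}])

```text
t: 15.15
position: [536.7, -155.2, 49.5]
orientation: [[0.979, 0.184, 0.083], [0.184, -0.983, 0.016], [0.085, -0.001, -0.996]]
ft_force: [0.3, 0.1, 0.0]
grip_width: 59.6
grasp_force: 30.0
```

```bash
python3 - <<'E'
from h import *
st();print(ctrl.get_state()['wrist_torque'].round(2))
go([pq(14.3,24.3,3),pq(14.3,24.3,2),pq(14.3,24.2,1),pq(14.3,24,0)])
d=snap('wrist','w8');im=d['color']
h=cv2.cvtColor(im,cv2.COLOR_RGB2HSV)
print(h[60:200:4,271].tolist())
E
```

```text
pos [ 536.7 -155.2   49.5] F [0.3 0.1 0. ] th 4.86 yaw 10.62 framex 116.7 lat -0.1 c 14.2 zc 22.8
[-0.02  0.03  0.03]
dp [ 0.0007 -0.0001  0.0019] rot [-0.0007 -0.0175  0.0003]
dp [ 0.001  -0.0001  0.0037] rot [-0.0007 -0.035   0.0003]
dp [ 0.0012 -0.0001  0.0056] rot [-0.0007 -0.0525  0.0003]
dp [ 0.0013 -0.0001  0.0077] rot [-0.0007 -0.0699  0.0003]
[[24, 133, 226], [24, 134, 227], [24, 129, 226], [25, 133, 226], [25, 138, 224], [25, 138, 226], [25, 139, 226], [25, 138, 226], [20, 121, 84], [90, 81, 110], [91, 81, 113], [90, 77, 113], [90, 81, 110], [92, 92, 108], [92, 86, 110], [90, 87, 109], [89, 80, 111], [19, 82, 206], [18, 67, 209], [18, 69, 212], [19, 68, 211], [18, 67, 208], [19, 70, 205], [19, 70, 204], [19, 61, 192], [20, 46, 215], [15, 102, 122], [19, 70, 207], [18, 68, 204], [18, 67, 205], [18, 68, 204], [18, 68, 205], [19, 69, 204], [20, 69, 204], [19, 70, 205]]
```

```bash
python3 - <<'E'
from h import *
d=load('w8');im=d['color']
print([(r,int(im[r,255:290].mean())) for r in range(150,176)])
def fx(X): return ((X[:2]-O)@U).round(1)
for r in(156,158,160,162): print(r,'stop edge x',fx(ray(d,(271,r),36)))
for r in(162,164,166,168): print(r,'plank end top x',fx(ray(d,(271,r),50.5)),'bottom',fx(ray(d,(271,r),34.5)))
E
```

```text
[(150, 178), (151, 178), (152, 178), (153, 179), (154, 177), (155, 176), (156, 170), (157, 194), (158, 198), (159, 198), (160, 198), (161, 199), (162, 202), (163, 158), (164, 101), (165, 87), (166, 103), (167, 172), (168, 182), (169, 180), (170, 180), (171, 180), (172, 180), (173, 180), (174, 180), (175, 180)]
156 stop edge x 167.0
158 stop edge x 166.1
160 stop edge x 165.1
162 stop edge x 164.1
162 plank end top x 164.6 bottom 164.1
164 plank end top x 163.7 bottom 163.1
166 plank end top x 162.8 bottom 162.1
168 plank end top x 161.9 bottom 161.1
```

carry_out(motion=[{"dp": [0.0003, 0, 0.001], "rotation": [0, -0.009, 0]}, {"dp": [0.0004, 0, 0.0019], "rotation": [0, -0.0175, 0]}, {"dp": [0.0005, 0, 0.0028], "rotation": [0, -0.026, 0]}, {"dp": [0.0006, 0, 0.0037], "rotation": [0, -0.035, 0]}, {"dp": [0.0007, 0, 0.0047], "rotation": [0, -0.044, 0]}, {"dp": [0.0008, 0, 0.0056], "rotation": [0, -0.0525, 0]}, {"dp": [0.0008, 0, 0.0056], "rotation": [0, -0.0525, 0]}, {"dp": [0.0008, 0, 0.0056], "rotation": [0, -0.0525, 0]}])

```text
t: 15.87
position: [537.9, -155.0, 44.1]
orientation: [[0.982, 0.184, 0.032], [0.184, -0.983, 0.007], [0.032, -0.001, -0.999]]
ft_force: [-1.4, -0.6, -0.1]
grip_width: 59.6
grasp_force: 30.0
```

```bash
python3 - <<'E'
from h import *
st();print(ctrl.get_state()['wrist_torque'].round(2))
go([pq(14.3,24,0),pq(14.3,23.7,0)])
E
```

```text
pos [ 537.9 -155.    44.1] F [-1.4 -0.6 -0.1] th 1.85 yaw 10.61 framex 117.9 lat -0.1 c 14.2 zc 22.8
[-0.06  0.12 -0.03]
dp [ 0.0007 -0.0001  0.0021] rot [-0.0006 -0.0175  0.0001]
dp [ 0.0007 -0.0001  0.0024] rot [-0.0006 -0.0175  0.0001]
```

carry_out(motion=[{"dp": [0, 0, 0.001], "rotation": [0, -0.009, 0]}, {"dp": [0, 0, 0.0018], "rotation": [0, -0.0175, 0]}, {"dp": [0, 0, 0.0021], "rotation": [0, -0.0175, 0]}, {"dp": [0, 0, 0.0021], "rotation": [0, -0.0175, 0]}, {"dp": [0, 0, 0.0021], "rotation": [0, -0.0175, 0]}])

```text
t: 16.28
position: [538.1, -155.1, 42.5]
orientation: [[0.983, 0.184, 0.015], [0.184, -0.983, 0.003], [0.015, -0.0, -1.0]]
ft_force: [-1.4, 1.3, 4.2]
grip_width: 59.4
grasp_force: 30.0
```

```bash
python3 - <<'E'
from h import *
st();print(ctrl.get_state()['wrist_torque'].round(2))
E
```

```text
pos [ 538.1 -155.1   42.5] F [-1.4  1.3  4.2] th 0.86 yaw 10.6 framex 118.1 lat -0.2 c 14.0 zc 22.9
[-0.01  0.5  -0.01]
```

carry_out(motion=[{"dp": [0, 0, 0.0004], "rotation": [0, -0.007, 0]}, {"dp": [0, 0, 0.0012], "rotation": [0, -0.015, 0]}, {"dp": [0, 0, 0.0012], "rotation": [0, -0.015, 0]}, {"dp": [0, 0, 0.0012], "rotation": [0, -0.015, 0]}])

```text
t: 16.62
position: [538.3, -155.1, 42.4]
orientation: [[0.983, 0.184, 0.0], [0.184, -0.983, 0.0], [0.0, -0.0, -1.0]]
ft_force: [-7.1, 2.8, 19.3]
grip_width: 59.8
grasp_force: 30.0
```

```bash
python3 - <<'E'
from h import *
st();print(ctrl.get_state()['wrist_torque'].round(2))
d=snap('wrist','w9');im=d['color']
print([(r,int(im[r,255:290].mean())) for r in range(140,185)])
h=cv2.cvtColor(im,cv2.COLOR_RGB2GRAY)
for z in (40,42,44):
  for x in(162,164,166):
    print(z,x,[proj(d,(*(O+U*x+V*y),z)).round(1).tolist() for y in(30,-30)])
for r in(175,190,210): 
    g=np.abs(np.diff(h[r,190:350].astype(int)));print(r,[(int(i)+190,int(g[i])) for i in np.flatnonzero(g>25)])
E
```

```text
pos [ 538.3 -155.1   42.4] F [-7.1  2.8 19.3] th 0.02 yaw 10.6 framex 118.2 lat -0.2 c 13.8 zc 24.4
[ 0.46  1.58 -0.02]
[(140, 188), (141, 188), (142, 188), (143, 188), (144, 188), (145, 188), (146, 187), (147, 185), (148, 184), (149, 183), (150, 182), (151, 181), (152, 180), (153, 180), (154, 179), (155, 180), (156, 180), (157, 177), (158, 168), (159, 195), (160, 201), (161, 202), (162, 204), (163, 158), (164, 99), (165, 83), (166, 87), (167, 139), (168, 179), (169, 183), (170, 182), (171, 182), (172, 182), (173, 182), (174, 181), (175, 181), (176, 181), (177, 182), (178, 181), (179, 181), (180, 182), (181, 181), (182, 181), (183, 181), (184, 181)]
40 162 [[205.4, 171.0], [337.5, 171.0]]
40 164 [[205.2, 166.6], [337.7, 166.7]]
40 166 [[205.0, 162.1], [337.9, 162.2]]
42 162 [[204.6, 171.6], [338.3, 171.7]]
42 164 [[204.5, 167.1], [338.5, 167.2]]
42 166 [[204.3, 162.7], [338.7, 162.8]]
44 162 [[203.9, 172.2], [339.1, 172.3]]
44 164 [[203.7, 167.7], [339.2, 167.8]]
44 166 [[203.5, 163.2], [339.4, 163.3]]
175 [(206, 35), (207, 35), (337, 91)]
190 [(206, 40), (207, 60), (336, 79)]
210 [(207, 38), (208, 48), (335, 78)]
```

carry_out(motion=[{"dp": [0, 0, 0], "rotation": [0, -0.004, 0]}, {"dp": [0, 0, 0], "rotation": [0, -0.008, 0]}, {"dp": [0, 0, 0], "rotation": [0, -0.008, 0]}, {"dp": [0, 0, 0], "rotation": [0, -0.008, 0]}])

```text
t: 17.0
position: [538.3, -155.1, 42.4]
orientation: [[0.983, 0.184, -0.007], [0.184, -0.983, -0.001], [-0.007, -0.0, -1.0]]
ft_force: [-8.9, 2.8, 18.9]
grip_width: 59.5
grasp_force: 30.0
```

```bash
python3 - <<'E'
from h import *
st();print(ctrl.get_state()['wrist_torque'].round(2))
E
```

```text
pos [ 538.3 -155.1   42.4] F [-8.9  2.8 18.9] th -0.42 yaw 10.6 framex 118.3 lat -0.3 c 13.8 zc 25.2
[ 0.46  1.4  -0.09]
```

carry_out(motion=[{"dp": [0, 0, -0.0005], "rotation": [0, 0.004, 0]}, {"dp": [0, 0, -0.001], "rotation": [0, 0.006, 0]}, {"dp": [0, 0, -0.001], "rotation": [0, 0.006, 0]}, {"dp": [0, 0, -0.001], "rotation": [0, 0.006, 0]}])

```text
t: 17.33
position: [538.2, -155.1, 42.5]
orientation: [[0.983, 0.184, -0.002], [0.184, -0.983, -0.0], [-0.002, -0.0, -1.0]]
ft_force: [-2.9, 0.7, 7.9]
grip_width: 59.1
grasp_force: 30.0
```

```bash
python3 - <<'E'
from h import *
st();print(ctrl.get_state()['wrist_torque'].round(2))
E
```

```text
pos [ 538.2 -155.1   42.5] F [-2.9  0.7  7.9] th -0.09 yaw 10.59 framex 118.2 lat -0.3 c 13.8 zc 24.7
[0.17 0.54 0.03]
```

carry_out(motion=[{"dp": [0, 0, -0.0004], "rotation": [0, 0, 0]}, {"dp": [0, 0, -0.0004], "rotation": [0, 0, 0]}, {"dp": [0, 0, -0.0004], "rotation": [0, 0, 0]}, {"dp": [0, 0, -0.0004], "rotation": [0, 0, 0]}, {"dp": [0, 0, -0.0004], "rotation": [0, 0, 0]}, {"dp": [0, 0, -0.02], "rotation": [0, 0, 0]}, {"dp": [0, 0, -0.05], "rotation": [0, 0, 0]}, {"dp": [-0.02, 0, -0.09], "rotation": [0, 0, 0]}, {"dp": [-0.06, 0, -0.13], "rotation": [0, 0, 0]}, {"dp": [-0.06, 0, -0.13], "rotation": [0, 0, 0]}], fingers=0.75)

```text
t: 18.17
position: [478.4, -166.7, 175.7]
orientation: [[0.983, 0.184, 0.002], [0.184, -0.983, -0.002], [0.001, 0.002, -1.0]]
ft_force: [0.4, -0.8, 0.5]
grip_width: 82.5
grasp_force: 0.0
```

```bash
python3 - <<'E'
from h import *
st()
d=snap('wrist','w10');im=d['color'];h=cv2.cvtColor(im,cv2.COLOR_RGB2GRAY).astype(int)
c=int(proj(d,(*(O+U*150),40))[0]);print(c)
for X in[(10,0,47.5),(167,0,36),(164,0,40),(90,0,40),(14,0,40)]: print(X,proj(d,(*(O+U*X[0]),X[2])).round(1))
col=h[:,c-6:c+7].mean(1);print([(r,int(col[r])) for r in range(0,300) if r and abs(col[r]-col[r-1])>8])
for X in(40,80,120,155):
    r=int(proj(d,(*(O+U*X),40))[1]); e=[proj(d,(*(O+U*X+V*y),40))[0].round(1) for y in(33,30,-30,-33)]
    g=np.diff(h[r-1:r+2].mean(0));print(X,r,e,[(i,int(g[i])) for i in range(int(e[0])-15,int(e[3])+15) if abs(g[i])>15])
E
```

```text
pos [ 478.4 -166.7  175.7] F [ 0.4 -0.8  0.5] th 0.07 yaw 10.6 framex 57.2 lat -0.6 c -47.1 zc 157.6
270
(10, 0, 47.5) [270.5 258.4]
(167, 0, 36) [270.6  60.2]
(164, 0, 40) [270.6  63.6]
(90, 0, 40) [270.5 161.4]
(14, 0, 40) [270.5 250.8]
[(13, 169), (14, 158), (15, 147), (16, 136), (17, 127), (19, 108), (20, 96), (41, 155), (42, 184), (60, 148), (61, 90), (62, 112), (63, 195), (64, 178), (251, 177), (255, 130), (256, 90), (258, 115), (259, 184)]
40 221 [np.float64(231.0), np.float64(234.6), np.float64(306.5), np.float64(310.1)] [(230, -102), (232, 25), (233, 52), (234, 29), (305, -49), (306, -64), (308, 50), (309, 63)]
80 173 [np.float64(229.8), np.float64(233.5), np.float64(307.6), np.float64(311.3)] [(228, -17), (229, -88), (230, -17), (231, 19), (232, 56), (233, 40), (306, -32), (307, -73), (309, 17), (310, 59), (311, 47)]
120 123 [np.float64(228.5), np.float64(232.3), np.float64(308.8), np.float64(312.6)] [(231, 36), (232, 47), (308, -96)]
155 76 [np.float64(227.3), np.float64(231.2), np.float64(309.9), np.float64(313.8)] [(231, 37), (232, 39), (309, -37), (310, -48)]
```

```bash
python3 -c "
from plant import ctrl; print(ctrl.job_done())"
```

```text
the job is handed in; nothing more can be done
None
```

The job is handed in at about 18 s of the 51 s: the plank lies flat on the frame bed by the last wrist-camera measurements, tongue under the lip, square end about 3 mm short of the stop, gripper open and clear; I did not re-check the other items on the bench at the end.

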